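# Ease out the pressed bushing through the press guard

### The job

The bushing in the die of the bench press has been pressed and has to come up for a colleague to take it. Reach with the fingertips through the window in the guard's sloping top, ease the ejector lever's paddle slowly all the way down, and finish while still holding it down, with the bushing raised and standing in the die. Touch neither the guard nor the bushing, and leave the other things on the bench where they are.

Things in the scene. Friction and masses are not known exactly. Their poses are not given: they have to be found in the camera images.
- press: Grey bench arbor press, fixed. Origin on the bench surface straight below its ram; x points to its rear (column side), y to its left seen from its front, z up. Steel mounting plate x -245 to 155, y -130 to 130 mm, 12 mm thick. Head x -38 to 138, y -37 to 37, z 257 to 343 mm; ram up to 395 mm; parked pull handle at the rear right, up to 415 mm high.
- guard: Fixed guard on the press: clear panels in a silver aluminium frame; origin and axes as press. Low front hood: x -230 to -67, y -90 to 90 mm, its top sloping 12 degrees, upper face 97 mm above the bench at the front edge (x -225), 130 mm at the back (x -72); clear front and sides. Behind it, x -77 to 85, the guard goes straight up to 241 mm.
- window (a point): Centre of the opening in the hood's sloping top, at the panel's upper face, 112 mm above the bench, at x -155, y 0 in the guard's frame; axes as the guard's. The opening is 84 mm wide (guard's y) and 76 mm long (guard's x) inside a silver rim 10 mm wide; panel and rim are 5 mm thick.
- paddle_top (a point): Ribbed flat steel paddle at the end of the ejector lever, 36 (x) x 40 (y) x 8 mm, in the hood under the middle of the window. This point: centre of its upper face, 86 mm above the bench with the lever up (26 mm below the window's centre), about 68 mm with it fully down. Axes as the guard's with the lever up; it tilts with the lever.
- ejector (a joint): Ejector lever, a rocker pivoted 95 mm behind the paddle. 0 = up (rest), 0.18 rad = fully down on its stop; 0.1 rad is 9.5 mm at the paddle. A spring drives it up: about 3 N at the paddle to start it, 8 N at the stop. It raises the ejector pin, and the bushing on it, by 60 mm per rad (11 mm at the stop). Pressed too fast, the bushing may hop.
- bushing: Finished brass bushing, 22 mm across, 30 mm tall, upright in the round pocket of the steel die block under the ram, 16 mm deep at the start. Origin: centre of its foot, 82 mm above the bench at the start, about 93 mm when raised.
- spare1_mid (a point): Centre of a loose brass bushing (22 mm across, 30 mm tall) standing on the mounting plate to the right of the hood; leave it.
- spare2_mid (a point): Centre of a like loose bushing standing on the mounting plate to the left of the guard; leave it.
- oil: White oil bottle, 48 mm across, 130 mm tall, standing on the bench; origin at its foot; leave it.
- brush: Loose brush lying on the bench; leave it.
- driver: Loose screwdriver lying on the bench; leave it.
- mallet: Loose hammer lying on the bench; leave it.
- tray: White tray of bushings, 150 x 110 x 35 mm, loose on the bench; origin under its centre; leave it.

How it is judged:
At the end, for the whole second after the job is handed in: For the last second the fingers hold the paddle down (lever beyond 0.15 of its 0.18 rad, at rest, more than 1 N on the paddle), and the bushing stands upright in the die (within 0.25 rad), raised by at least 7.5 mm (value of joint ejector above 0.15 rad and contact force between ejector and the fingers above 1 N and z of bushing in the frame of guard between 0.0895 and 0.097 m and angle between bushing's own z axis and vertical below 0.25 rad and velocity of joint ejector between -0.1 and 0.1 rad/s); the arm keeps its last pose, push and grip.
It fails at once if the guard is touched (contact force between guard and the arm above 0.3 N or contact force between guard and the fingers above 0.3 N).
It fails at once if the paddle is slammed (lever faster than 1.5 rad/s, 140 mm/s at the paddle) (velocity of joint ejector above 1.5 rad/s).
It fails at once if the bushing is touched by the robot, jumps or is lifted out of the die, or tips (contact force between bushing and the arm above 0.2 N or contact force between bushing and the fingers above 0.2 N or z of bushing in the frame of guard above 0.1 m or angle between bushing's own z axis and vertical above 0.4 rad).
It fails at once if another thing on the bench is moved by more than 20 mm or lifted (distance of any of spare1_mid, spare2_mid, oil, brush, driver, mallet, tray from where it was at the start of the episode above 0.02 m).
It also fails if it takes over 32 s, if anything falls off the work surface, if the arm or the gripper's body presses on something with over 40 N, if the wrist force passes 120 N, or if a joint passes its speed limit or range.

### The arm

A 6-joint arm with a two-finger parallel gripper is mounted at the origin on the work surface. World frame = base frame: x ahead of the robot, y to its left, z up, the work surface at z = 0. Lengths are in m, angles in rad, forces in N, time in s.
With the tool pointing down it reaches from about 0.35 to 0.85 m from the base axis. Payload 8.1 kg.
Tool frame: the origin (TCP) lies midway between the tips of the shut fingers; the grasp point (between the pads) lies 19 mm behind it; z points along the fingers, y is the direction in which the jaws open and shut (so a half turn about z gives the same grasp; the last joint's range is limited). The gripper opens to 93 mm and grips with 3 to 60 N. Pads are 15 mm wide; open, the fingers measure 128 mm over their backs; the gripper's body (75 mm by 188 mm) begins 65 mm behind the grasp point.
Start: joints at [-1.349, 0.13, 1.488, -0, 1.523, -0.085], TCP at [0.181, -0.572, 0.219] pointing down, gripper open.
Joint ranges: [-2.96, 2.96], [-0.89, 2.26], [0.02, 2.5], [-1.34, 4.48], [0, 2.73], [-2.66, 2.66]. Speed limits (rad/s): [2.39, 2.39, 2.79, 3.14, 3.14, 3.14].

### API

Orientations are given as a rotation vector (axis times angle).
In Python, from plant import robot, optics, ticket gives the robot as it stands.
- The arm moves only by the tool send_rows, never from a script. Its argument "targets" is a list of rows, each a list of 3 entries, a list of its own where there are three numbers: the opening, from -1 (shut) to 1 (fully open), then the shift along the tool's x, y, z in mm, then the turn about the tool's z in rad. A call has 1 to 12 rows; each row shifts and turns the commanded pose from where the row before left it, along the tool's axes as they then stand; what a row does not reach is not made up. A row lasts 1/10 s, in which the tool goes at most 50 mm and 8.59 degrees, less where a joint would pass 70% of its speed; a pose out of reach is approached as far as the arm can. A call with a gripper value outside its range is refused whole. The fingers move at their own pace and stop on an object; "newtons" is the grip in N (left out, the last holds). Time passes only in rows, so rows that do not move let the fingers close. It gives the time, the measured TCP pose, the force and the opening at its end, in the units of the state.
- robot.read_state(): the state, without advancing time (a new reading comes with each control period).
- optics.read_camera(name): name is "scene" or "top" or "wrist"; returns a dict with "color" (480x640x3 uint8, red, green, blue), "K" (3x3 intrinsics, pixels), "position" and "orientation" of the camera in the world. Camera axes: x right, y up, looking along -z (the intrinsics and any distortion apply to the point x, -y, -z); pixel columns grow to the right and rows downward; lengths in m; the calibration is good to about 2 mm. A picture is of the moment at which its call begins. There is no depth.
- ticket.close_job(): hands the job in, once; it reports no verdict.
Trained networks look in the newest picture that a camera, given by its name, has taken for a name from the list of things; names that differ only in an ending like _2 or _b are one class to them, and where a whole thing is asked for, a point or a joint stands for the part that bears it (a point fixed in the world has none). Each returns a list of dicts, best first, with "confidence" (0 to 1); they miss things now and then, are a little off and sometimes report something else, mostly with a low value. They report only what shows in the picture. A call takes as long as a camera call.
- optics.cut_out(camera, name): "region" (480x640 bool, what is visible of it) and "point" ([column, row] in pixels, amid what is visible of it).
The state is a dict: "t": time; "q": joint angles; "dq": joint speeds; "joint_torque": joint torques, N m; "tool_pos": TCP position; "orientation": TCP orientation; "force": force on the tool from outside, world axes, zero at the start; "wrist_torque": the same for the moment, N m; "opening": finger opening in m.
Only numpy, scipy, OpenCV 4.12 (cv2) and the standard library are available. Lean on these libraries where they do the work, as an engineer would, in place of code of your own. Each camera call takes 0.05 s, during which the arm holds its last target.

## Working session

There is one attempt and no reset: what is moved stays moved. The work goes in short steps, Python scripts to look and compute and a tool call to move; the robot and the scene stay as the last step left them, time stands still between calls to the robot, and variables do not carry over. Pictures are saved under pics/ and viewed, and the job is handed in when it is done.

Besides the shell and the picture viewer there is one more tool, called after "Call:" as a command line: name --argument value ..., lists and objects as JSON in quotes. send_rows: Moves the arm, as the interface text tells. Its arguments: {"type":"object","properties":{"targets":{"type":"array","items":{"type":"array"}},"newtons":{"type":"number"}},"required":["targets"]}

```bash
mkdir -p pics; python3 - <<'E'
from plant import robot, optics
import cv2, numpy as np
s=robot.read_state()
for k,v in s.items(): print(k,np.round(v,4))
for c in ["scene","top","wrist"]:
    d=optics.read_camera(c)
    cv2.imwrite(f"pics/{c}0.png",d["color"][:,:,::-1])
    print(c,np.round(d["K"],1).tolist(),np.round(d["position"],4),np.round(d["orientation"],4), [k for k in d])
    for n in ["press","guard","window","paddle_top","ejector","bushing","spare1_mid","oil"]:
        try:
            r=optics.cut_out(c,n)
            print(c,n,[(round(x["confidence"],2),np.round(x["point"]).tolist(),int(x["region"].sum())) for x in r][:4])
        except Exception as e: print(n,e)
E
```

```text
t 0.0
q [-1.3495  0.1311  1.4893 -0.      1.523  -0.0854]
dq [-0.0004  0.0004 -0.0012  0.0009  0.0019  0.0005]
joint_torque [-7.00000e-04 -5.59854e+01 -4.91752e+01  7.69000e-02  3.58000e-02
 -2.00000e-04]
tool_pos [ 0.1811 -0.5714  0.2176]
orientation [-3.1029e+00 -4.7970e-01  2.0000e-04]
force [ 0.2317 -0.4797 -1.2295]
wrist_torque [-0.0211  0.0421 -0.0302]
opening 0.0932
scene [[477.7, 0.0, 319.7], [0.0, 477.7, 237.7], [0.0, 0.0, 1.0]] [0.2856 0.3539 1.1338] [ 0.1597 -0.4859 -2.5054] ['color', 'K', 'position', 'orientation']
scene press [(0.75, [277.0, 253.0], 21597), (0.56, [269.0, 251.0], 60)]
scene guard [(0.91, [301.0, 268.0], 8901)]
scene window [(0.55, [303.0, 265.0], 8979), (0.47, [352.0, 142.0], 266)]
scene paddle_top [(0.89, [332.0, 268.0], 276), (0.55, [276.0, 254.0], 21489)]
scene ejector [(0.85, [331.0, 264.0], 288)]
scene bushing [(0.64, [269.0, 249.0], 63)]
scene spare1_mid []
scene oil [(0.56, [264.0, 471.0], 485), (0.47, [329.0, 264.0], 276)]
top [[620.8, 0.0, 321.6], [0.0, 620.8, 239.3], [0.0, 0.0, 1.0]] [ 0.2167 -0.0183  1.828 ] [ 0.1545 -0.1337 -1.5699] ['color', 'K', 'position', 'orientation']
top press [(0.97, [290.0, 230.0], 12499)]
top guard [(0.92, [302.0, 247.0], 4211)]
top window [(0.56, [303.0, 250.0], 4484)]
top paddle_top [(0.46, [305.0, 263.0], 230)]
top ejector [(0.59, [308.0, 265.0], 203)]
top bushing []
top spare1_mid []
top oil [(0.68, [152.0, 311.0], 311)]
wrist [[363.1, 0.0, 320.6], [0.0, 363.1, 239.4], [0.0, 0.0, 1.0]] [ 0.2485 -0.5507  0.3853] [-0.221   0.1619 -1.2567] ['color', 'K', 'position', 'orientation']
wrist press []
wrist guard []
wrist window []
wrist paddle_top []
wrist ejector []
wrist bushing []
wrist spare1_mid []
wrist oil []
```

View pics/scene0.png

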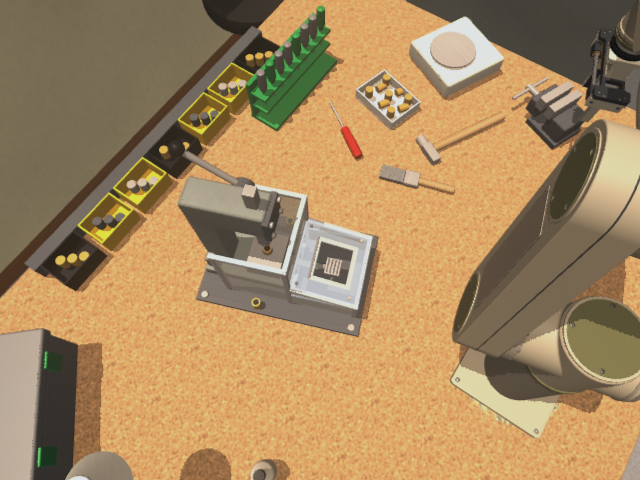

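View pics/top0.png

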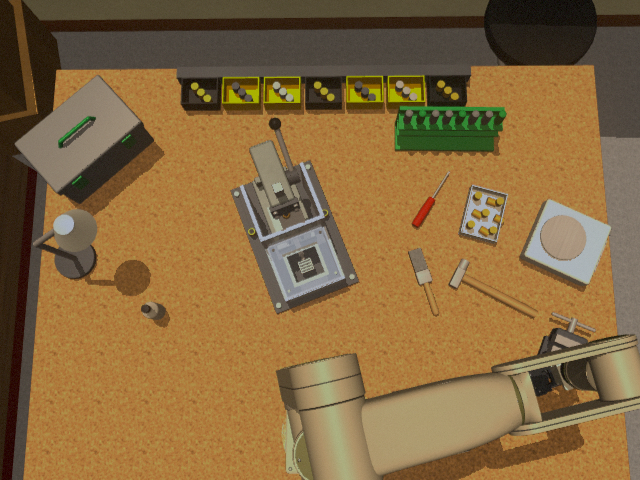

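View pics/wrist0.png

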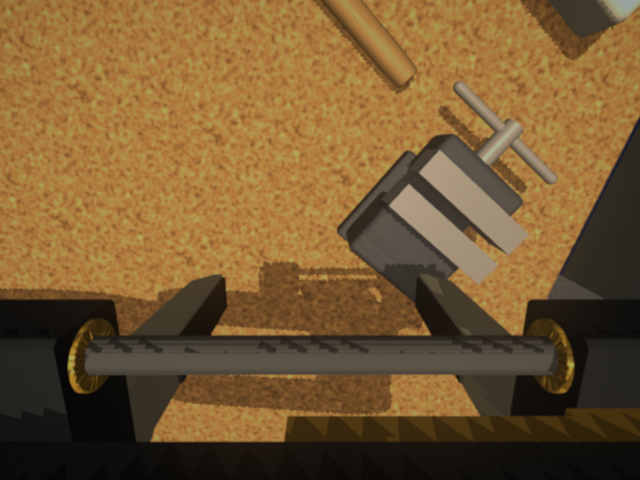

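The scene camera shows the press at about (280,250) with its hood window at (332,262). The top camera shows the window at (306,264), with the press front facing the robot and yawed. Next I'll zoom in to fit the pose.

```bash
python3 - <<'E'
import cv2
a=cv2.imread("pics/top0.png")[150:320,220:370]; cv2.imwrite("pics/topz.png",cv2.resize(a,None,fx=3.5,fy=3.5,interpolation=cv2.INTER_CUBIC))
a=cv2.imread("pics/scene0.png")[205:345,190:390]; cv2.imwrite("pics/scenez.png",cv2.resize(a,None,fx=4,fy=4,interpolation=cv2.INTER_CUBIC))
E
```

```text
(no output)
```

View pics/topz.png

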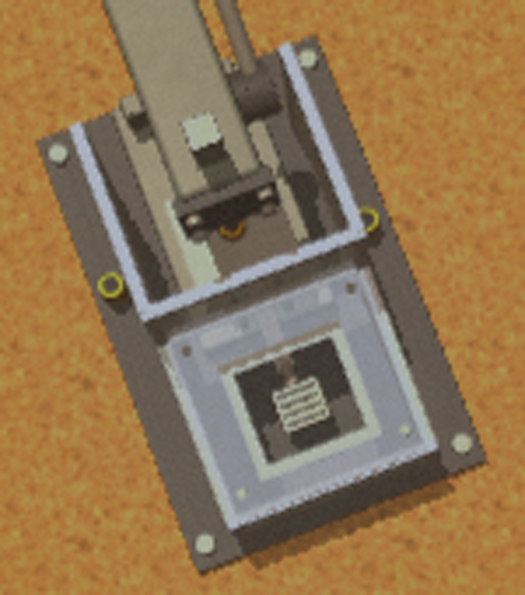

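View pics/scenez.png

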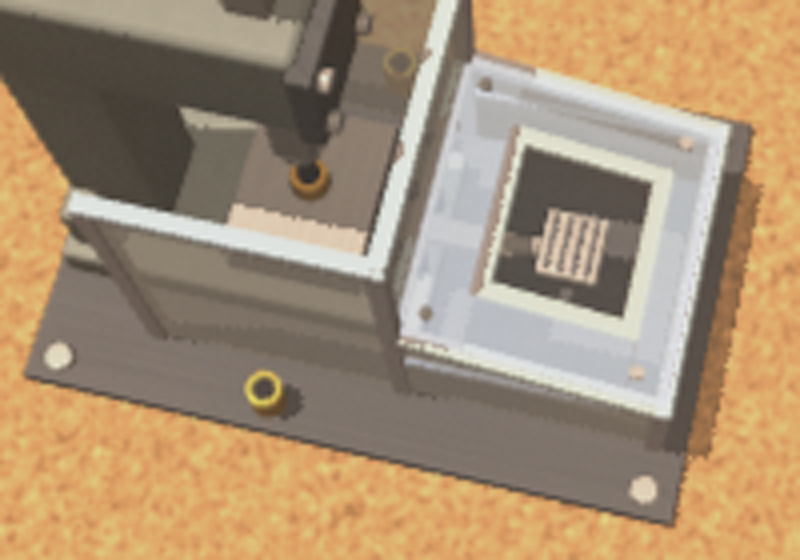

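```bash
cat > h.py <<'E'
import numpy as np
from scipy.spatial.transform import Rotation as R
import cv2
CAM={"scene":(477.7,319.7,237.7,[0.2856,0.3539,1.1338],[0.1597,-0.4859,-2.5054]),
"top":(620.8,321.6,239.3,[0.2167,-0.0183,1.828],[0.1545,-0.1337,-1.5699])}
def proj(c,P,K=None,pos=None,ori=None):
    if pos is None: f,cx,cy,pos,ori=CAM[c]
    else: f,cx,cy=K[0][0],K[0][2],K[1][2]
    p=R.from_rotvec(ori).inv().apply(np.atleast_2d(P)-pos)
    return np.c_[cx+f*p[:,0]/-p[:,2], cy-f*p[:,1]/-p[:,2]]
def G2W(th,P):
    P=np.atleast_2d(P); c,s=np.cos(th[2]),np.sin(th[2])
    return np.c_[th[0]+c*P[:,0]-s*P[:,1], th[1]+s*P[:,0]+c*P[:,1], P[:,2]]
def ztop(x): return .112+(x+.155)*np.tan(np.radians(12))
E
cat > fit.py <<'E'
from h import *
from scipy.optimize import least_squares
win=[[x,y,ztop(x)] for x,y in [(-.192,.042),(-.192,-.042),(-.118,.042),(-.118,-.042)]]
pl=[[-.245,.13,.012],[-.245,-.13,.012],[.155,.13,.012],[.155,-.13,.012]]
pd=[[-.155,0,.086]]
obs={"top":(pl+win+pd,np.array([[200,572],[486,461],[38,143],[314,37],[270,464],[363,430],[237,374],[339,340],[301,404]])/3.5+[220,150]),
"scene":([pl[2],pl[0],pl[1]]+win+pd,np.array([[25,377],[672,524],[752,124],[630,318],[655,185],[495,290],[525,147],[572,246]])/4+[190,205])}
def res(th,cs): return np.concatenate([(proj(c,G2W(th,obs[c][0]))-obs[c][1]).ravel() for c in cs])
for cs in (["top"],["scene"],["top","scene"]):
    r=least_squares(res,[.5,0,.3],args=(cs,),loss="soft_l1"); print(cs,np.round(r.x,4)); print(np.round(res(r.x,cs).reshape(-1,2),1).tolist())
th=r.x
print("window",G2W(th,[-.155,0,.112]),"paddle",G2W(th,[-.155,0,.086]))
E
python3 fit.py
```

```text
['top'] [0.6078 0.1037 0.3698]
[[-0.3, 0.8], [0.8, 0.0], [-0.5, -0.4], [0.8, -0.4], [-0.3, 0.2], [1.2, -1.0], [-0.6, 0.6], [-1.7, -0.5], [0.4, 0.6]]
['scene'] [0.6083 0.1052 0.3726]
[[-0.4, 0.3], [0.7, 0.5], [0.5, 0.0], [-1.7, 0.5], [-0.5, -0.6], [-0.3, -1.6], [0.6, -0.2], [0.5, 0.3]]
['top', 'scene'] [0.6081 0.1046 0.3711]
[[-0.5, 0.7], [0.6, -0.2], [-0.8, -0.4], [0.4, -0.6], [-0.5, 0.1], [1.0, -1.2], [-0.9, 0.5], [-1.9, -0.7], [0.2, 0.4], [-0.2, 0.0], [0.8, 0.4], [0.8, 0.0], [-1.5, 0.5], [-0.3, -0.6], [-0.1, -1.7], [0.9, -0.3], [0.7, 0.2]]
window [[0.46363359 0.04835241 0.112     ]] paddle [[0.46363359 0.04835241 0.086     ]]
```

Both fits agree to within 2 mm, putting the window at (0.464, 0.048) with a guard yaw of 0.371. I'll shut the fingers and go to a point in front of the press. There I'll turn the tool so its y lies along the guard's y and the camera side faces away from the upright wall.

Call:
send_rows --targets '[[-1,[10,-11,0],0],[-1,[19,-22,0],0],[-1,[19,-22,0],0],[-1,[19,-22,0],0],[-1,[19,-22,0],0],[-1,[19,-22,0],0],[-1,[19,-22,0],0],[-1,[19,-22,0],0],[-1,[19,-22,0],0],[-1,[19,-22,0],0],[-1,[19,-22,0],0],[-1,[19,-22,0],0]]' --newtons 20

```text
t: 2.55
tool_pos: [0.3139, -0.2636, 0.2188]
orientation: [3.104, 0.48, 0.001]
force: [-0.1, -0.5, -0.3]
opening: 0.0021
```

Call:
send_rows --targets '[[-1,[19,-22,0],0],[-1,[19,-22,0],0],[-1,[19,-22,0],0],[-1,[19,-22,0],0],[-1,[19,-22,0],0],[-1,[19,-22,0],0],[-1,[19,-22,0],0],[-1,[15,-18,0],0],[-1,[9,-10,0],0],[-1,[0,0,0],0]]'

```text
t: 3.55
tool_pos: [0.4087, -0.0424, 0.2188]
orientation: [-3.104, -0.484, -0.001]
force: [0.5, -0.6, -0.1]
opening: 0.0008
```

Call:
send_rows --targets '[[-1,[0,0,0],-0.146],[-1,[0,0,0],-0.146],[-1,[0,0,0],-0.146],[-1,[0,0,0],-0.146],[-1,[0,0,0],-0.146],[-1,[0,0,0],-0.146],[-1,[0,0,0],-0.146],[-1,[0,0,0],-0.146],[-1,[0,0,0],-0.146],[-1,[0,0,0],-0.146],[-1,[0,0,0],-0.146],[-1,[0,0,0],-0.146]]'

```text
t: 4.75
tool_pos: [0.408, -0.0447, 0.2187]
orientation: [1.612, 2.696, -0.001]
force: [0.4, -0.7, -0.2]
opening: 0.0006
```

Call:
send_rows --targets '[[-1,[0,0,0],-0.146],[-1,[0,0,0],-0.146],[-1,[0,0,0],-0.146],[-1,[0,0,0],-0.146],[-1,[0,0,0],-0.146],[-1,[0,0,0],-0.146],[-1,[0,0,0],-0.146],[-1,[0,0,0],-0.146],[-1,[0,0,0],-0.146],[-1,[0,0,0],-0.138],[-1,[0,0,0],0]]'

```text
t: 5.85
tool_pos: [0.4081, -0.0445, 0.2187]
orientation: [-0.579, 3.088, -0.001]
force: [0.1, 0.3, -0.1]
opening: 0.0006
```

```bash
python3 - <<'E'
from plant import robot, optics
from h import *
d={}
for c in ["scene","wrist","top"]:
    d[c]=optics.read_camera(c); cv2.imwrite(f"pics/{c}1.png",d[c]["color"][:,:,::-1])
s=robot.read_state()
print(s["t"],s["tool_pos"],s["orientation"],np.round(s["q"],3),s["force"])
th=[.6081,.1046,.3711]
Rt=R.from_rotvec(s["orientation"]); print(Rt.as_matrix().round(3), "yawx",np.arctan2(*Rt.as_matrix()[[1,0],0]))
t=G2W(th,[-.158,0,.086])[0]; print(t,"delta tool mm",Rt.inv().apply(t-s["tool_pos"])*1e3)
w=d["wrist"]; im=w["color"][:,:,::-1].copy()
for P in [[-.193,.042],[-.193,-.042],[-.117,.042],[-.117,-.042]]:
    p=proj(None,G2W(th,[P[0],P[1],ztop(P[0])]),w["K"],w["position"],w["orientation"])[0]; cv2.circle(im,tuple(int(v) for v in p),4,(0,0,255),1); print(p.round())
cv2.imwrite("pics/wrist1b.png",im)
E
```

```text
6.0 [ 0.40817554 -0.04419018  0.2186979 ] [-5.69726706e-01  3.08942758e+00 -2.57874357e-04] [-0.233 -0.407  1.977 -0.     1.572 -2.168] [0.57302266 0.65781277 0.56942144]
[[-0.934 -0.357  0.   ]
 [-0.357  0.934 -0.   ]
 [-0.    -0.    -1.   ]] yawx -2.7768668292930543
[0.46085522 0.04730276 0.086     ] delta tool mm [-81.84394156  66.70735133 132.68962604]
[451. 289.]
[350. 289.]
[450. 381.]
[350. 381.]
```

View pics/wrist1b.png

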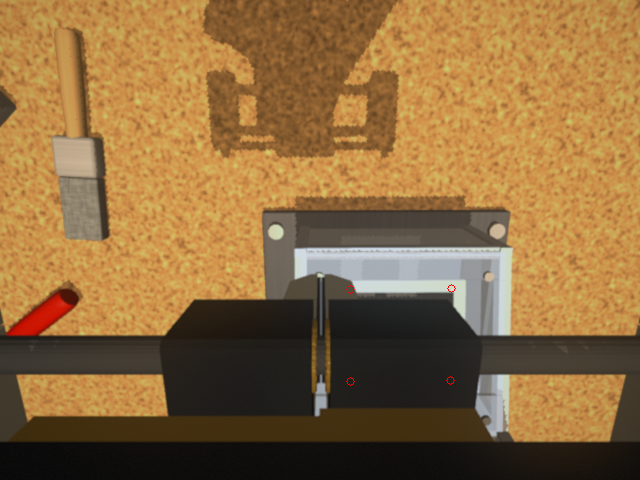

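View pics/scene1.png

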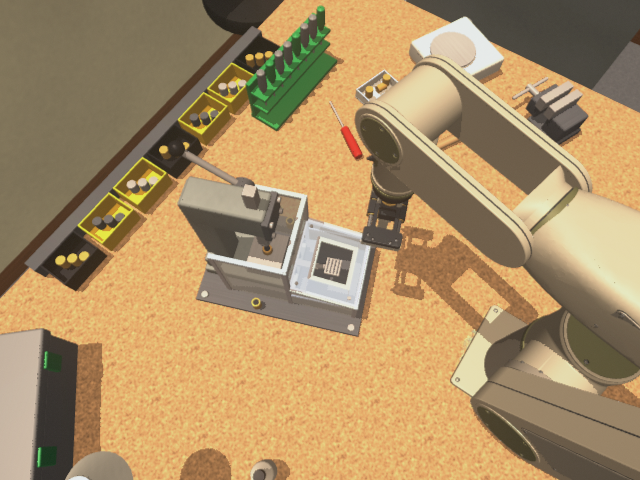

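The wrist picture backs up the fit: the predicted front-left corner of the opening, (451,289), sits on the rim's inner corner. Next I'll move over the window.

Call:
send_rows --targets '[[-1,[-8,7,0],0],[-1,[-14,12,0],0],[-1,[-14,12,0],0],[-1,[-14,12,0],0],[-1,[-14,10,0],0],[-1,[-10,8,0],0],[-1,[-8,6,0],0],[-1,[0,0,10],0],[-1,[0,0,20],0],[-1,[0,0,20],0],[-1,[0,0,10],0],[-1,[0,0,0],0]]'

```text
t: 7.2
tool_pos: [0.459, 0.048, 0.1565]
orientation: [0.575, -3.085, -0.001]
force: [-0.9, 0.5, 0.4]
opening: 0.0006
```

```bash
cat > look.py <<'E'
import sys
from plant import robot, optics
from h import *
n=sys.argv[1]
for c in ["scene","wrist","top"]:
    d=optics.read_camera(c); im=d["color"][:,:,::-1]
    if c=="scene": im=cv2.resize(im[180:345,230:430],None,fx=4,fy=3.6*4/3.6,interpolation=cv2.INTER_CUBIC)[:600]
    if c=="top": im=cv2.resize(im[190:320,240:370],None,fx=4,fy=4,interpolation=cv2.INTER_CUBIC)
    cv2.imwrite(f"pics/{c}{n}.png",im)
s=robot.read_state()
print(s["t"],s["tool_pos"],s["orientation"],s["force"],s["wrist_torque"])
th=[.6081,.1046,.3711]
Rt=R.from_rotvec(s["orientation"])
t=G2W(th,[-.158,0,.086])[0]; print("delta tool mm",Rt.inv().apply(t-s["tool_pos"])*1e3)
E
python3 look.py 2
```

```text
7.35 [0.46108477 0.04812981 0.15954266] [-5.75867494e-01  3.08715957e+00 -4.03930308e-04] [-0.2608371  -0.10587799  0.49625279] [ 0.08269229 -0.15076879  0.03754584]
delta tool mm [ 0.5942832  -0.65412829 73.54236079]
```

View pics/wrist2.png

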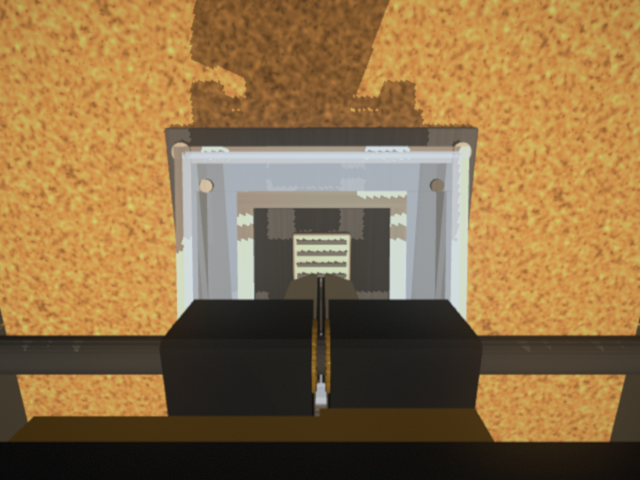

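View pics/scene2.png

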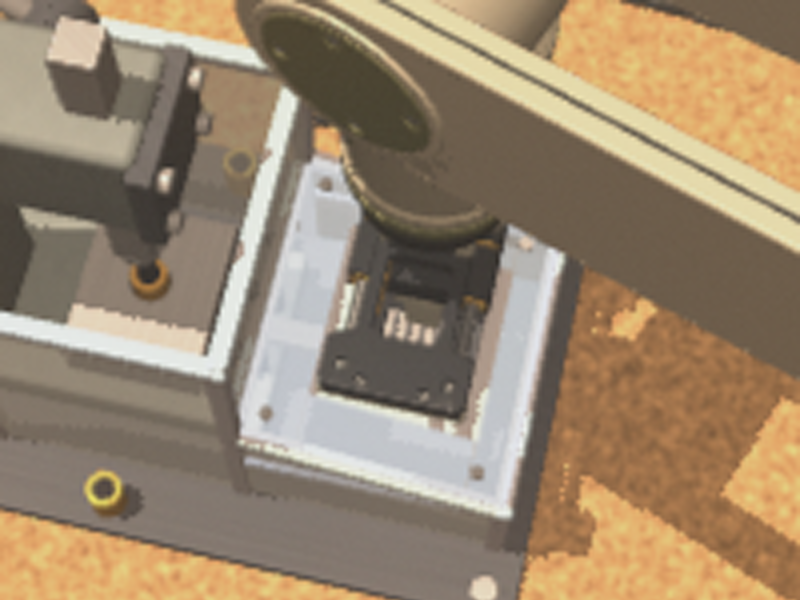

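The wrist view shows the opening at columns 254–390 and the paddle at 294–349. The fingers are centred at 321, so the sideways alignment is good. Now I'll check the clearance behind the tool.

View pics/top2.png

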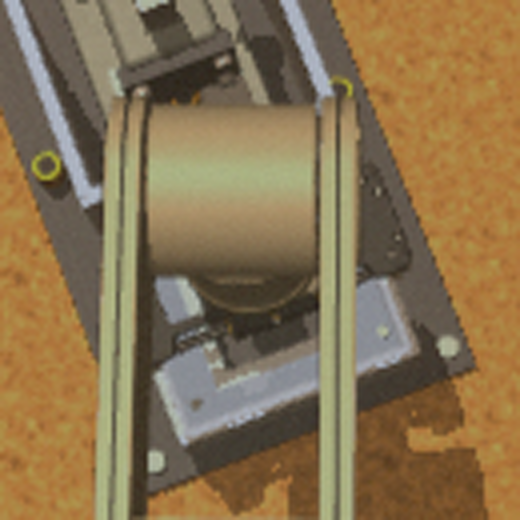

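```bash
python3 - <<'E'
from h import *
for h in np.arange(.3,.7,.05): print(round(h,2),proj("scene",[.454,.123,h]).round()[0],proj("top",[.461,.048,h]).round()[0], [ (proj("top",[.461+r,.048,h]).round()[0]).tolist() for r in (.06,.08)])
E
```

```text
0.3 [318. 264.] [303. 255.] [[303.0, 231.0], [303.0, 223.0]]
0.35 [318. 255.] [302. 252.] [[302.0, 227.0], [302.0, 219.0]]
0.4 [317. 244.] [301. 248.] [[301.0, 223.0], [301.0, 215.0]]
0.45 [317. 233.] [300. 244.] [[300.0, 218.0], [300.0, 210.0]]
0.5 [316. 220.] [299. 240.] [[299.0, 213.0], [299.0, 205.0]]
0.55 [316. 204.] [298. 236.] [[298.0, 208.0], [298.0, 199.0]]
0.6 [315. 187.] [297. 231.] [[297.0, 202.0], [297.0, 193.0]]
0.65 [315. 167.] [295. 226.] [[295.0, 196.0], [295.0, 186.0]]
```

The wrist ends up high enough and in front of the head, so I'll descend into the window.

Call:
send_rows --targets '[[-1,[0,0,5],0],[-1,[0,0,8],0],[-1,[0,0,8],0],[-1,[0,0,8],0],[-1,[0,0,8],0],[-1,[0,0,8],0],[-1,[0,0,8],0],[-1,[0,0,5],0],[-1,[0,0,2],0],[-1,[0,0,0],0]]'

```text
t: 8.35
tool_pos: [0.4604, 0.0483, 0.0984]
orientation: [0.577, -3.088, -0.0]
force: [0.4, 0.1, 0.3]
opening: 0.0001
```

```bash
python3 look.py 3
```

```text
8.5 [0.46092794 0.04832824 0.09905728] [-5.76488145e-01  3.08753584e+00 -2.01619901e-04] [0.21409065 0.14178915 0.3695158 ] [ 0.09850446 -0.08283384 -0.04829227]
delta tool mm [ 0.4465248  -0.92682613 13.05721934]
```

View pics/wrist3.png

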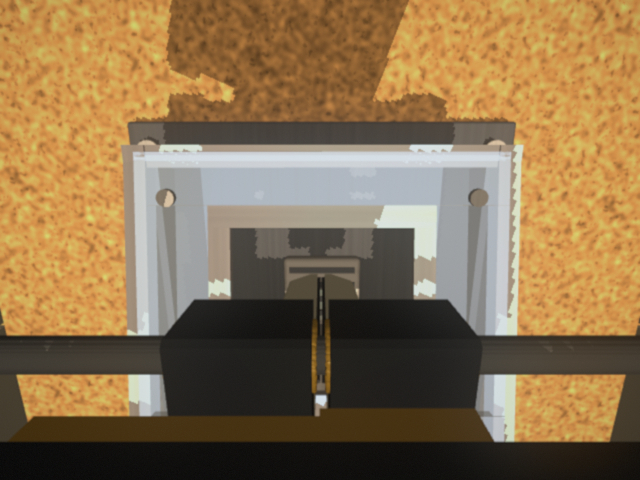

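View pics/scene3.png

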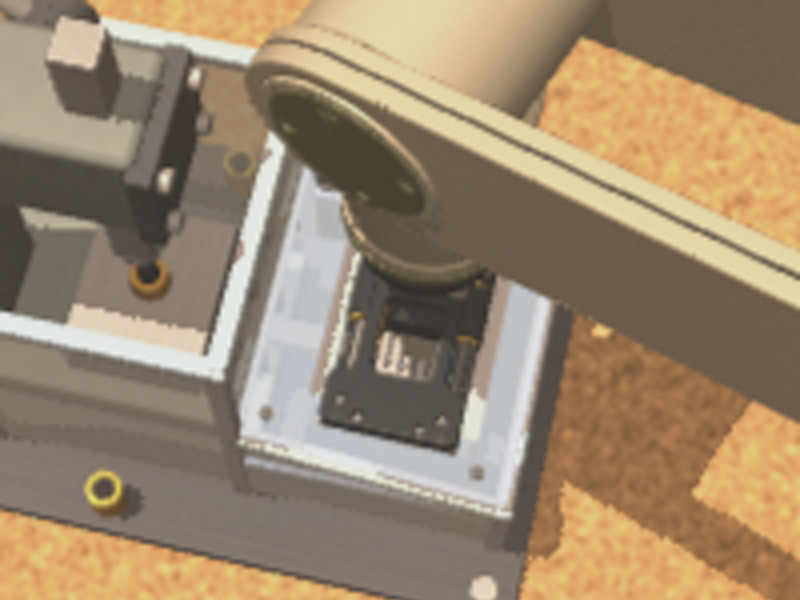

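The fingers are centred in the opening over the paddle, and the force reading is near zero. I'll press slowly.

Call:
send_rows --targets '[[-1,[0,0,2],0],[-1,[0,0,2],0],[-1,[0,0,2],0],[-1,[0,0,2],0],[-1,[0,0,1],0],[-1,[0,0,1],0],[-1,[0,0,1],0],[-1,[0,0,1],0],[-1,[0,0,1],0],[-1,[0,0,1],0],[-1,[0,0,1],0],[-1,[0,0,1],0]]'

```text
t: 9.7
tool_pos: [0.46, 0.0481, 0.0828]
orientation: [0.576, -3.087, 0.0]
force: [-5.9, -1.4, 5.5]
opening: 0.0007
```

Call:
send_rows --targets '[[-1,[0,0,1],0],[-1,[0,0,1],0],[-1,[0,0,1],0],[-1,[0,0,1],0],[-1,[0,0,1],0],[-1,[0,0,1],0]]'

```text
t: 10.3
tool_pos: [0.4596, 0.0478, 0.0767]
orientation: [0.576, -3.086, 0.001]
force: [-8.4, -2.5, 7.9]
opening: 0.0001
```

A sideways force toward the front has appeared, about 8.6 N against 7.9 N vertical. It may be friction from the paddle's arc. I'll look before going on.

```bash
python3 look.py 4
```

```text
10.45 [0.45955807 0.04784686 0.07661936] [ 5.76114666e-01 -3.08573949e+00  7.23718003e-04] [-7.54396896 -2.19882839  7.27411047] [-0.44613814  1.16583733 -0.03651777]
delta tool mm [-0.98928389 -0.97538313 -9.38322522]
```

View pics/scene4.png

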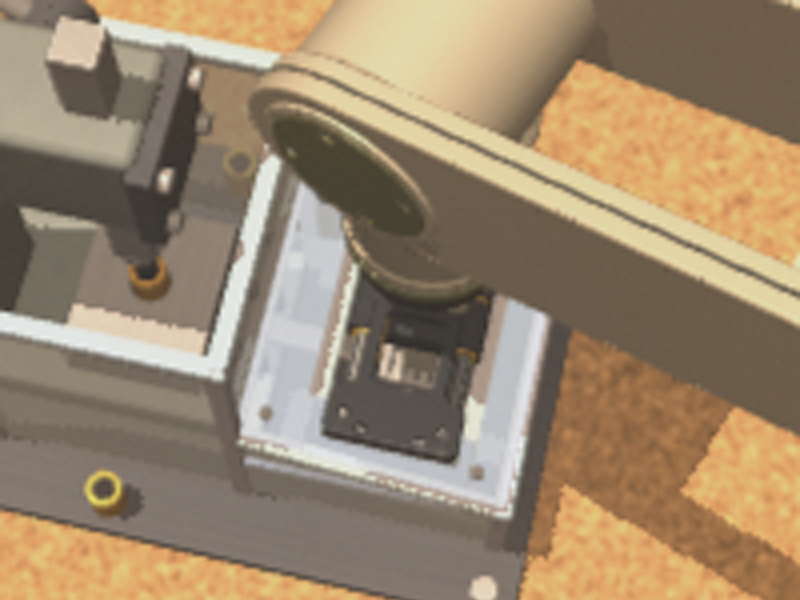

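View pics/wrist4.png

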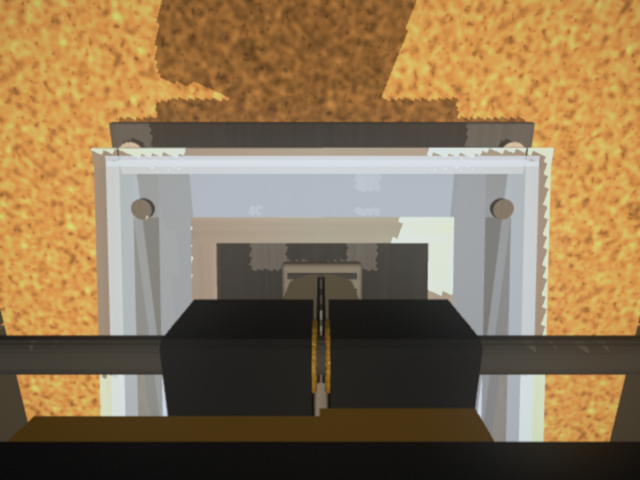

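The wrist moment (1.25 Nm, with its arm matching the fingertips) shows the sideways load is friction at the tips, because the paddle swings forward as it goes down. It isn't guard contact. I'll follow the arc slightly forward while pressing on.

Call:
send_rows --targets '[[-1,[0.5,0,0.5],0],[-1,[0.5,0,1],0],[-1,[0.5,0,1],0],[-1,[0.5,0,1],0],[-1,[0.5,0,1],0],[-1,[0.5,0,1],0],[-1,[0.5,0,0],0]]'

```text
t: 11.15
tool_pos: [0.4586, 0.0474, 0.0723]
orientation: [-0.576, 3.085, 0.0]
force: [1.0, 0.9, 6.0]
opening: 0.0006
```

Call:
send_rows --targets '[[-1,[0.2,0,1],0],[-1,[0.2,0,1],0],[-1,[0.2,0,1],0],[-1,[0.2,0,1],0],[-1,[0,0,0],0]]'

```text
t: 11.65
tool_pos: [0.4584, 0.0473, 0.069]
orientation: [-0.576, 3.084, 0.0]
force: [-1.9, 2.3, 10.4]
opening: 0.0003
```

Call:
send_rows --targets '[[-1,[0,0,1],0],[-1,[0,0,1],0],[-1,[0,0,0],0]]'

```text
t: 11.95
tool_pos: [0.4586, 0.0473, 0.0684]
orientation: [-0.576, 3.084, 0.0]
force: [-8.9, 2.1, 25.7]
opening: 0.0
```

```bash
python3 look.py 5
```

```text
12.1 [0.45857122 0.04725474 0.06837289] [-5.76250383e-01  3.08425447e+00  7.60650786e-06] [-7.85956299  2.51970763 24.46284276] [0.50308228 1.2573845  0.02972581]
delta tool mm [ -2.21600719  -0.79265848 -17.61802736]
```

View pics/scene5.png

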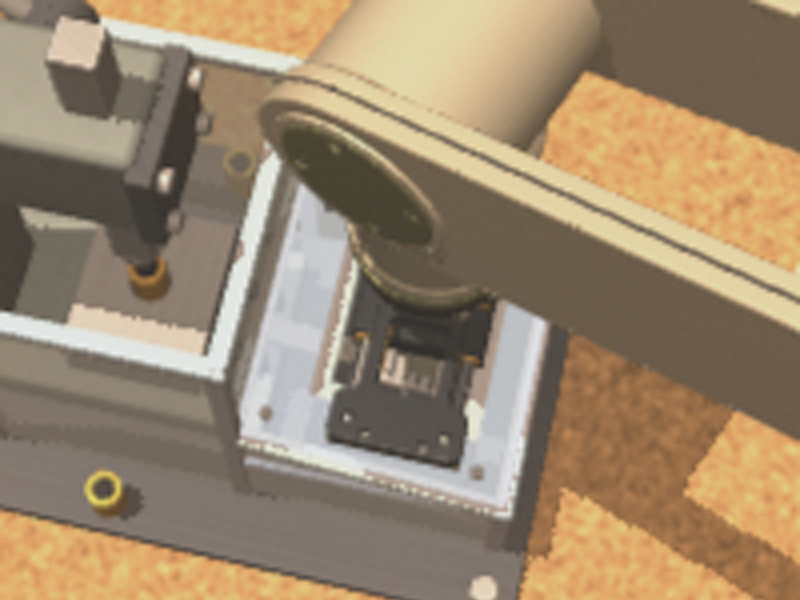

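View pics/wrist5.png

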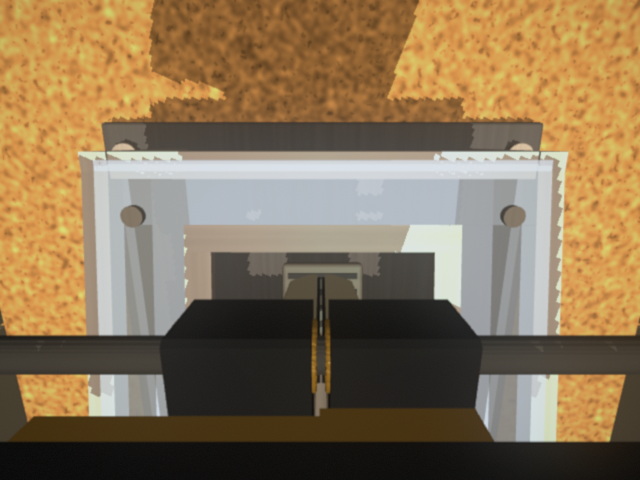

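The force has stepped up to 25 N at z = 0.0684, so the lever is on its stop. Now I'll check that the bushing has risen.

```bash
python3 - <<'E'
from h import *
th=[.6081,.1046,.3711]
for z in (.112,.123): print(z,((proj("scene",G2W(th,[0,0,z]))-[230,180])*4).round(1))
a=cv2.imread("pics/scene3.png")[180:380,40:240];b=cv2.imread("pics/scene5.png")[180:380,40:240]
cv2.imwrite("pics/cmp.png",cv2.resize(np.hstack([a,b]),None,fx=2,fy=2))
from plant import robot
s=robot.read_state(); print(s["t"],np.abs(s["dq"]).max(),s["force"],np.round(s["q"],2))
E
```

```text
0.112 [[151.  275.1]]
0.123 [[148.9 268.3]]
12.1 0.0017495946632840658 [-7.85956299  2.51970763 24.46284276] [-0.01 -0.13  2.03  0.    1.24 -1.95]
```

View pics/cmp.png

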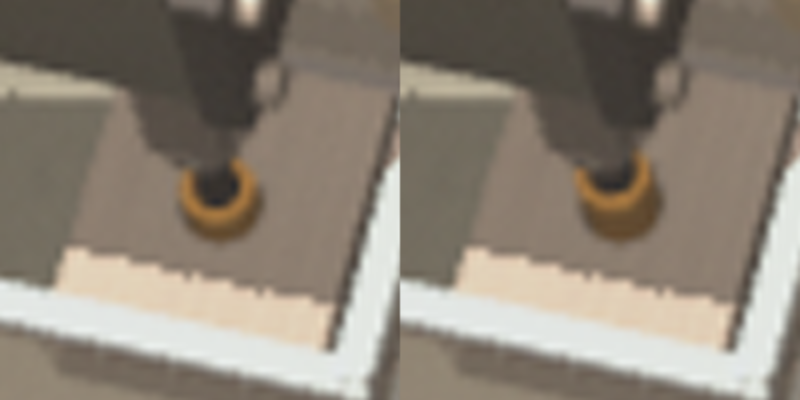

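The right-hand view shows the bushing raised and upright. Its top moved up about 6–7 px in the 4x crop, which matches the 11 mm expected. The arm is at rest, so I'm handing in.

```bash
python3 - <<'E'
from plant import ticket, robot
print(ticket.close_job()); s=robot.read_state(); print(s["t"],s["tool_pos"],s["force"])
E
```

```text
the job is handed in; nothing more can be done
None
the job is handed in; nothing more can be done
```

The job is handed in at about 12 s of the 32 s allowed, with the shut fingertips holding the ejector paddle down on its stop. I found the press in the scene and top camera images, reached through the centre of the window and eased the paddle down at about 10 mm/s.

- **Paddle:** the tips ended at z = 68.4 mm, where about 68 mm is expected at the stop. The upward force rose sharply from 10 to about 25 N there, and the arm was at rest.
- **Bushing:** in the picture it stood upright in the die. Its top had shifted by what an 11 mm rise should give.
- **Sideways force:** partway down the tips felt up to 8.8 N sideways. The wrist moment fitted friction on the paddle as it swings forward, not contact with the guard. I moved the tips about 4 mm forward and it dropped away; about 8 N came back once the lever was on its stop.
- **Not confirmed:** the job report gives no verdict. I saw no sign of touching the guard, but no sensor reports that directly. I did not re-measure the loose things on the bench, though the arm passed well above them.

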